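Clamp a brass lock plate upright in the bench vise

TASK

The arch-ended brass lock plate lying on the bench is to have its arched end filed. Stand it in the open jaws of the vise, straight end down and fully home on the slide bar, midway along the jaws (the vee block is there to rest the plate in while you change your grip); then swing the folded crank handle out until it snaps straight, and only then turn the wheel clockwise with it until the plate is clamped tight, leaving the crank out. Leave the other things on the bench where they are.

Things in the scene. Friction and masses are not known exactly. Their poses are not given: they have to be found in the camera images.
- plate: the work: flat brass plate 105 x 58 x 6 mm, 0.29 kg, one end straight (foot), the other a half-round arch (head), dark keyhole; starts flat on the bench. Origin in mid-width on a broad face, 50 mm from the foot, 55 from the arch's crown, near the balance point; x along its length to the arch, y across, z out of the opposite broad face (thickness 0 to +6 mm). Either face may face either jaw
- plate_foot (a point): middle of the plate's straight end edge, in mid-thickness
- plate_head (a point): crown of the plate's arched end, in mid-thickness
- vise: grey bench vise, bolted to the bench, 80 mm wide jaws with bright steel jaw plates, jaw tops 136 mm above the bench. Origin on the bench below the face of the fixed jaw, midway along the jaws; +x points into the fixed jaw, -x to the moving jaw and on to the wheel, y along the jaws, z up
- seat (a point): where the foot belongs: on the fixed jaw's face, midway along the jaws, at the top of the slide bar (42 mm wide) that closes the slot below; 96 mm above the bench, 40 below the jaw tops. Axes of the vise. The slot runs from this face towards -x: 8.8 mm wide at wheel 0, 8.3 to 8.8 at the start; its top edges are slightly bevelled
- vblock: heavy steel vee block, does not move: 100 mm along its x, 50 along its y (narrower than the plate), 61 high; a 90 degree groove runs along y, flanks sloping 45 degrees up to its +x and -x sides. Origin at the centre of its underside, z up. The plate lies steadily on either flank, foot in the bottom of the groove, its arched end standing some 40 mm out over the side
- vee_apex (a point): bottom of the groove, in mid-length, 18 mm above the bench; each flank rises from here to 43 mm out and 43 mm up, then the side falls away at 45 degrees
- wheel (a joint): turn of the handwheel (84 mm diameter, axis level, 78 mm above the bench), rad: starts 0 to 0.4; grows clockwise seen from the wheel's side and brings the moving jaw 1.2 mm a radian towards the fixed one; the jaws close on the plate at about 2.35, the wheel stops at 2.65. Stays where it is left, or springs back a little (to about 2.5) when tight; needs about 0.25 N m, up to 0.6 when clamping
- wheel_axis (a point): centre of the handwheel's inner face on the screw's axis (level, along the vise's x), 74 mm from the vise's origin towards -x. Its x is the vise's x; it turns with the wheel, its z pointing from the axis to the crank hinge, which stands 0.2 rad anticlockwise of straight up at wheel 0 (so starts within 0.2 rad of straight up)
- crank (a joint): swing of the folding crank handle, rad: 0 folded (hangs from its hinge back across the wheel's face, free end leaning 0.32 rad out of the wheel's plane), 1.25 straight out, parallel to the wheel's axis, against its stop. It hangs folded by its weight; a ball latch resists with some 0.1 N m from 0.55 on, snaps over at about 1.0 and then holds it out. Starts folded
- crank_hinge (a point): hinge of the crank handle: 36 mm from the wheel's axis and 20 mm outward (-x of the vise) of point wheel_axis. The hinge line runs along its own y, tangential to the wheel. The black handle runs from here along this point's -z: a free-turning sleeve of 16 mm diameter from 16 to 74 mm from the hinge
- crank_grip (a point): centre line of the black sleeve, 46 mm from the hinge: the place to take the crank handle; moves with it
- escutcheon_a: bystander: small oval brass escutcheon, 66 x 34 x 4 mm, lying flat; origin at its underside
- escutcheon_b: bystander: the same, a second one
- file: bystander: flat file with wooden handle, 310 mm long along its x, lying; origin on the bench at its middle
- hammer: bystander: hammer, lying along its x; origin at its underside
- oil: bystander: green oil bottle, 48 mm across, 130 mm high; origin at its underside
- blades: bystander: glass jar, 60 mm across, 75 mm high; origin at its underside
- offcut: bystander: wooden offcut, 90 x 50 x 24 mm; origin at its underside
Things that resemble listed ones, but are neither listed nor needed, are in the scene too. Leave any brown or pink look-alike of the plate alone.

How it is judged:
On the way, in this order (a step that is already met when the one before it is completed fails the run):
1. the plate stands fully home in the open jaws: foot on the slide bar, midway along the jaws within 15 mm, arched end up (z of plate_foot in the frame of seat between -0.004 and 0.003 m and y of plate_foot in the frame of seat between -0.015 and 0.015 m and x of plate_foot in the frame of seat between -0.009 and 0.001 m and z of plate_head in the frame of seat above 0.098 m and value of joint wheel below 1.2 rad), for 0.2 s.
2. the crank handle is swung straight out and has snapped home, before the wheel is turned (value of joint crank above 1.15 rad and value of joint wheel below 1.2 rad), for 0.2 s.
3. the wheel is turned until the plate is clamped (value of joint wheel above 2.2 rad and contact force between plate and vise above 20 N), for 0.2 s.
At the end, for the whole second after the job is handed in: the plate stands upright (within 0.06 rad), arched end up, its foot down on the slide bar (within 3 mm), midway along the jaws within 15 mm, clamped between the jaws (wheel beyond 2.2 rad, jaw force over 20 N) and at rest, and the crank handle is out (over 1.1 rad) (all of step 3 and z of plate_foot in the frame of seat between -0.004 and 0.003 m and y of plate_foot in the frame of seat between -0.015 and 0.015 m and x of plate_foot in the frame of seat between -0.009 and 0.001 m and z of plate_head in the frame of seat above 0.098 m and angle between plate's own x axis and vertical below 0.06 rad and value of joint crank above 1.1 rad and linear speed of plate below 0.01 m/s); the robot touches nothing.
It fails at once if the wheel is turned with the crank still folded (value of joint wheel above 1.3 rad and value of joint crank below 0.9 rad).
It fails at once if a bystander is pushed more than 30 mm from its place (distance of any of escutcheon_a, escutcheon_b, file, hammer, oil, blades, offcut from where it was at the start of the episode above 0.03 m).
It also fails if it takes over 72 s, if anything falls off the work surface, if the arm or the gripper's body presses on something with over 40 N, if the wrist force passes 120 N, or if a joint passes its speed limit or range.

ROBOT

A 6-joint arm with a two-finger parallel gripper is mounted at the origin on the work surface. World frame = base frame: x ahead of the robot, y to its left, z up, the work surface at z = 0. Lengths are in m, angles in rad, forces in N, time in s.
With the tool pointing down it reaches from about 0.35 to 0.8 m from the base axis. Payload 7.3 kg.
Tool frame: the origin (TCP) lies at the very end of the fingers, on their centre line; the grasp point (between the pads) lies 19 mm behind it (arm.tcp_to_grasp is the z of the grasp point in the tool frame, in m); z points along the fingers, y is the line along which they close (so a half turn about z gives the same grasp; the last joint's range is limited). The gripper opens to 85 mm and grips with 20 to 120 N. Pads are 22 mm wide; open, the fingers measure 114 mm over their backs; the gripper's body (76 mm by 85 mm) begins 54 mm behind the grasp point. The pads swing forward as they close: fully open they stand 13 mm farther back than shut.
Start: joints at [-1.488, 0.342, 1.524, -0, 1.275, -0.146], TCP at [0.119, -0.511, 0.231] pointing down, gripper open.
Joint ranges: [-2.53, 2.53], [-0.77, 2.02], [0.04, 2.7], [-1, 4.14], [0.28, 2.66], [-3.11, 3.11]. Speed limits (rad/s): [2.57, 2.57, 3.14, 3.14, 3.14, 3.14].

INTERFACE

Orientations are given as a rotation vector (axis times angle).
In Python, from station import arm, grip, imaging, order gives the robot as it stands. Calls block until the motion is done:
- arm.movep(position, orientation): joint-space move of the TCP to a pose.
- arm.servo_line(position, ori=None, v=0.15): straight line of the TCP; ori=None keeps the orientation; v is the mean speed in m/s.
- arm.movej(angles): joint-space move.
- grip(opening): opening from 0.0 (shut) to 1.0 (fully open); the grip force is fixed at half the most; returns when the fingers have stopped.
- arm.dwell(seconds).
- arm.ik(position, orientation): joint angles nearest the present ones, or None.
- imaging.camera(name): name is "scene" or "top"; returns a dict with "img" (400x640x3 uint8, blue, green, red), "intrinsics" (3x3 intrinsics, pixels), "world_from_camera" (4x4, takes a point from camera to world coordinates). Camera axes: x right, y down, z forward; pixel columns grow to the right and rows downward; lengths in m; the calibration is good to about 2 mm. A picture is of the moment at which its call begins. There is no depth.
A pose or a line that the arm cannot do raises arm.MotionError and nothing moves.
- order.hand_in(): hands the job in; it is judged then, once.
Readings, each from a call of its own:
- arm.current_t(): time.
- arm.current_joint_positions(): joint angles.
- arm.current_joint_vel(): joint speeds.
- arm.current_effort(): joint torques, N m.
- arm.current_eef_pos(): TCP position.
- arm.current_ee_rot(): TCP orientation.
- arm.current_force(): force on the tool from outside, world axes, zero at the start.
- arm.current_torque(): the same for the moment, N m.
- arm.current_opening(): opening from 0.0 (shut) to 1.0 (fully open).
- arm.current_finger_force(): force on a finger pad.
Only numpy, scipy, OpenCV 4.12 (cv2) and the standard library are available. Lean on these libraries where they do the work, as an engineer would, in place of code of your own. Each camera call takes 0.05 s, during which the arm holds its last target. There are 200 camera calls.

## Working session

There is one attempt and no reset: what is moved stays moved. The work goes in short steps, each a Python script; the robot and the scene stay as the last script left them, time stands still between calls to the robot, and variables do not carry over. Pictures are saved under pics/ and viewed, at most 13 in all, crops included, and the job is handed in when it is done.

```bash
ls; mkdir -p pics; python3 - <<'E'
from station import arm, grip, imaging, order
import cv2,numpy as np
for n in ("scene","top"):
    c=imaging.camera(n); cv2.imwrite(f"pics/{n}0.png",c["img"]); np.savez(f"{n}0.npz",**c)
    print(n,c["intrinsics"].round(1).tolist(),c["world_from_camera"].round(4).tolist())
print(arm.current_t(),arm.tcp_to_grasp,arm.current_ee_rot())
E
```

```text
pics
scene [[368.3, 0.0, 313.0], [0.0, 368.3, 196.7], [0.0, 0.0, 1.0]] [[0.7689, 0.4807, -0.4216, 1.0286], [0.6393, -0.5845, 0.4996, -0.518], [-0.0062, -0.6537, -0.7567, 0.9323], [0.0, 0.0, 0.0, 1.0]]
top [[505.0, 0.0, 307.7], [0.0, 505.0, 202.0], [0.0, 0.0, 1.0]] [[-0.0098, -0.9994, 0.0331, 0.4956], [-0.9999, 0.0101, 0.0098, 0.0355], [-0.0101, -0.033, -0.9994, 1.3618], [0.0, 0.0, 0.0, 1.0]]
0.1 -0.0187 [-3.11972954e+00 -3.58457437e-01 -7.33009141e-05]
```

View pics/scene0.png

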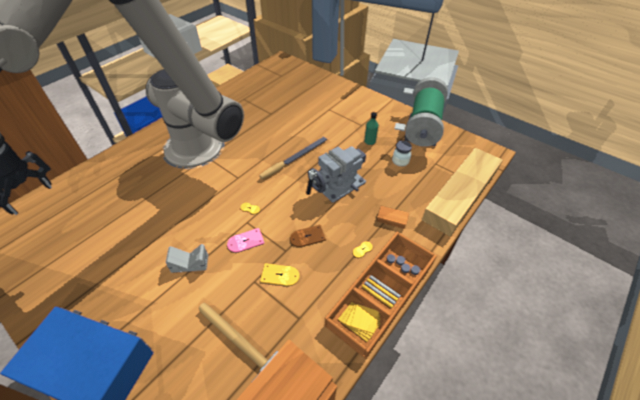

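View pics/top0.png

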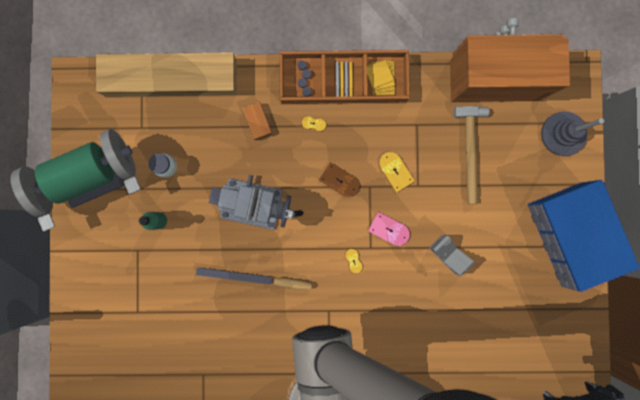

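The yellow plate is at top (396,171) and scene (280,275). The look-alikes are pink at top (390,229) and brown at top (340,180), plus the small yellow escutcheons at top (314,124) and (354,261). I choose the yellow one. The vise is at top (250,202) with its wheel to the right, and the vee block is at top (453,254). Next I take one close crop and measure.

```bash
cat > h.py <<'E'
import numpy as np, cv2
from station import arm, grip, imaging, order
from scipy.spatial.transform import Rotation as R
def load(n,i=0): return dict(np.load(f"{n}{i}.npz"))
def cast(c,uv,z):
    """pixels -> world points on the plane at height z"""
    uv=np.atleast_2d(uv).astype(float); T=c["world_from_camera"]
    d=np.c_[uv,np.ones(len(uv))]@np.linalg.inv(c["intrinsics"]).T@T[:3,:3].T
    return T[:3,3]+d*((z-T[2,3])/d[:,2])[:,None]
def proj(c,P):
    T=np.linalg.inv(c["world_from_camera"]); q=(np.atleast_2d(P)@T[:3,:3].T+T[:3,3])@c["intrinsics"].T
    return q[:,:2]/q[:,2:]
E
python3 - <<'E'
from h import *
c=load("top"); s=load("scene")
def crop(c,x,y,w,h,f): return cv2.resize(c["img"][y:y+h,x:x+w],None,fx=f,fy=f,interpolation=cv2.INTER_CUBIC)
a=crop(c,200,165,110,75,3.6); b=crop(c,370,145,60,75,3.6)
v=crop(c,420,225,70,60,4.5); sv=crop(s,295,135,85,75,4.5); 
out=np.zeros((600,800,3),np.uint8)
for im,x,y in((a,0,0),(b,400,0),(v,0,275),(sv,400,275)):
    h,w=im.shape[:2];h=min(h,600-y);w=min(w,800-x); out[y:y+h,x:x+w]=im[:h,:w]
cv2.imwrite("pics/crop1.png",out)
for n,c in(("top",c),("scene",s)):
    hsv=cv2.cvtColor(c["img"],cv2.COLOR_BGR2HSV)
    m=cv2.inRange(hsv,(20,150,120),(35,255,255))
    cs,_=cv2.findContours(m,cv2.RETR_EXTERNAL,cv2.CHAIN_APPROX_NONE)
    for k in cs:
        if cv2.contourArea(k)<60: continue
        M=cv2.moments(k); u=M["m10"]/M["m00"],M["m01"]/M["m00"]
        P=cast(c,k[:,0,:]+0.0,0.006)[:,:2].astype(np.float32)
        print(n,np.round(u,1),cv2.contourArea(k),np.round(cast(c,u,.006),4),cv2.minAreaRect(P))
E
```

```text
top [353.5 260.4] 241.0 [[ 0.383 -0.072  0.006]] ((0.38305068016052246, -0.07153255492448807), (0.06477589160203934, 0.03381476178765297), 15.998235702514648)
top [395.3 170.8] 766.0 [[ 0.6219 -0.1874  0.006 ]] ((0.6239217519760132, -0.18567880988121033), (0.10556740313768387, 0.06051070988178253), 31.03934669494629)
top [313.5 123.3] 235.5 [[0.753  0.0312 0.006 ]] ((0.7533178329467773, 0.03014862909913063), (0.06620354950428009, 0.03350840508937836), 78.97862243652344)
top [350.8  77.3] 75.5 [[ 0.8769 -0.071   0.006 ]] ((0.873724639415741, -0.07019071280956268), (0.008118996396660805, 0.09007272124290466), 89.28401184082031)
top [341.9  78.2] 67.5 [[ 0.8747 -0.047   0.006 ]] ((0.8740320205688477, -0.04585447907447815), (0.008121954277157784, 0.0900912806391716), 89.31768798828125)
top [382.2  77.2] 736.5 [[ 0.876  -0.1558  0.006 ]] ((0.8767713904380798, -0.15267199277877808), (0.07027306407690048, 0.09278911352157593), 89.21305847167969)
scene [360.5 320.1] 904.0 [[ 0.8756 -0.1516  0.006 ]] ((0.8735997080802917, -0.14544378221035004), (0.08319114148616791, 0.09090372174978256), 89.5146713256836)
scene [377.7 296. ] 92.0 [[ 0.8731 -0.0673  0.006 ]] ((0.871001124382019, -0.06745893508195877), (0.09368686378002167, 0.010867966338992119), 0.09232836961746216)
scene [382.7 289.4] 76.5 [[ 0.873  -0.0425  0.006 ]] ((0.8710541129112244, -0.04246245697140694), (0.009200483560562134, 0.09323562681674957), 89.92256164550781)
scene [279.3 274.5] 648.5 [[ 0.6243 -0.1889  0.006 ]] ((0.6260517835617065, -0.18707692623138428), (0.10648123174905777, 0.06125520169734955), 31.5017147064209)
scene [362.1 249. ] 181.5 [[0.7557 0.0286 0.006 ]] ((0.7554420828819275, 0.02781057357788086), (0.06834406405687332, 0.035823918879032135), 79.35816955566406)
scene [249.9 207.7] 134.5 [[ 0.3848 -0.0727  0.006 ]] ((0.38439157605171204, -0.07288555800914764), (0.06827564537525177, 0.036660224199295044), 18.984392166137695)
```

View pics/crop1.png

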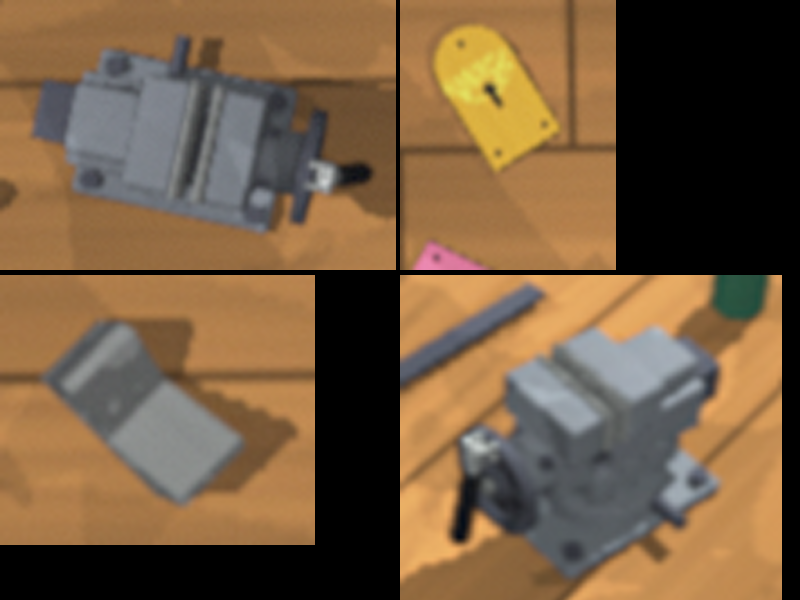

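The crop confirms the choice. The yellow plate has its arch to the upper left, the world +x+y side, at a yaw of about 31°. The vise slot is near top px (255,204) with the wheel towards world -y. The vee groove is near top px (451,255). Next I rectify the vise top (z=0.136) and the vee block (z=0.061) from both cameras to measure their edges.

```bash
cat >> h.py <<'E'
def ortho(c,o,yaw,z,res,W,H):
    """rectified view of plane z; picture right = local x (yaw), up = local y, centre o"""
    px=np.float32([[0,0],[W,0],[W,H],[0,H]])
    l=(px-[W/2,H/2])*[res,-res]; cs,sn=np.cos(yaw),np.sin(yaw)
    P=np.c_[o[0]+cs*l[:,0]-sn*l[:,1],o[1]+sn*l[:,0]+cs*l[:,1],np.full(4,z)]
    M=cv2.getPerspectiveTransform(proj(c,P).astype(np.float32),px)
    return cv2.warpPerspective(c["img"],M,(W,H),flags=cv2.INTER_CUBIC)
E
python3 - <<'E'
from h import *
c=load("top"); s=load("scene")
o=cast(c,(254.9,204.4),.136)[0]; yaw=np.arctan2(.99,.13); a=cast(c,(450.7,255),.018)[0]; ya=np.radians(49)
print("slot",o,"apex",a)
out=np.zeros((600,800,3),np.uint8)
for i,k in enumerate((c,s)):
    out[i*300:i*300+300,:400]=ortho(k,o,yaw,.136,.0004,400,300)
    out[i*300:i*300+300,400:]=ortho(k,a,ya,.061,.0004,400,300)
    g=cv2.cvtColor(ortho(k,o,yaw,.136,.0005,100,200),cv2.COLOR_BGR2GRAY).astype(float)
    for y in (-30,-20,-10,0,10,20,30):
        r=100-int(y/.5); print(i,y,g[r-4:r+5].mean(0)[20:84:2].round().astype(int).tolist())
for x in range(0,800,50): cv2.line(out,(x,0),(x,6),(0,0,255),1); cv2.line(out,(x,300),(x,306),(0,0,255),1)
for y in range(0,600,50): cv2.line(out,(0,y),(6,y),(0,0,255),1); cv2.line(out,(400,y),(406,y),(0,0,255),1)
cv2.imwrite("pics/rect.png",out)
E
```

```text
slot [0.53165477 0.17603161 0.136     ] apex [ 0.39596547 -0.32819901  0.018     ]
0 -30 [115, 109, 104, 102, 105, 112, 119, 126, 129, 121, 107, 91, 76, 69, 63, 61, 63, 66, 71, 80, 89, 101, 113, 122, 128, 127, 124, 121, 120, 123, 127, 130]
0 -20 [122, 117, 112, 107, 104, 106, 113, 120, 123, 121, 111, 96, 79, 64, 58, 55, 57, 62, 68, 74, 83, 92, 101, 113, 121, 125, 122, 118, 117, 119, 122, 126]
0 -10 [128, 124, 117, 111, 106, 104, 108, 114, 122, 125, 123, 112, 93, 73, 57, 50, 50, 53, 60, 68, 73, 81, 92, 103, 117, 127, 132, 130, 123, 120, 121, 124]
0 0 [125, 122, 117, 108, 97, 90, 93, 102, 112, 120, 124, 121, 111, 92, 73, 57, 49, 50, 55, 62, 71, 76, 83, 95, 105, 117, 126, 129, 126, 118, 115, 117]
0 10 [128, 128, 125, 121, 112, 102, 95, 96, 103, 112, 120, 123, 119, 108, 89, 71, 56, 49, 50, 54, 60, 68, 75, 82, 94, 104, 116, 127, 132, 130, 122, 118]
0 20 [127, 128, 128, 126, 123, 116, 105, 97, 97, 104, 115, 124, 128, 122, 110, 92, 77, 64, 55, 54, 57, 62, 71, 79, 86, 99, 109, 121, 129, 133, 130, 122]
0 30 [127, 127, 128, 129, 126, 122, 115, 107, 101, 102, 108, 117, 126, 132, 131, 123, 112, 
[... 503 characters left out ...]
120, 125, 131, 137, 142, 147, 152, 157, 161, 164]
1 0 [151, 145, 139, 134, 129, 126, 124, 124, 123, 122, 119, 114, 109, 104, 100, 98, 98, 100, 103, 106, 108, 110, 113, 117, 121, 127, 132, 138, 143, 148, 152, 156]
1 10 [158, 155, 151, 146, 141, 138, 136, 135, 134, 133, 130, 126, 119, 113, 106, 100, 96, 95, 96, 99, 102, 106, 111, 116, 121, 127, 134, 140, 146, 151, 154, 158]
1 20 [160, 158, 155, 150, 144, 138, 132, 128, 124, 122, 120, 117, 114, 109, 104, 99, 96, 94, 94, 96, 98, 101, 105, 109, 114, 120, 126, 132, 139, 144, 149, 153]
1 30 [161, 159, 157, 154, 149, 145, 140, 136, 134, 133, 134, 136, 139, 141, 141, 140, 138, 134, 130, 126, 122, 118, 116, 114, 114, 116, 120, 124, 129, 134, 139, 144]
```

View pics/rect.png

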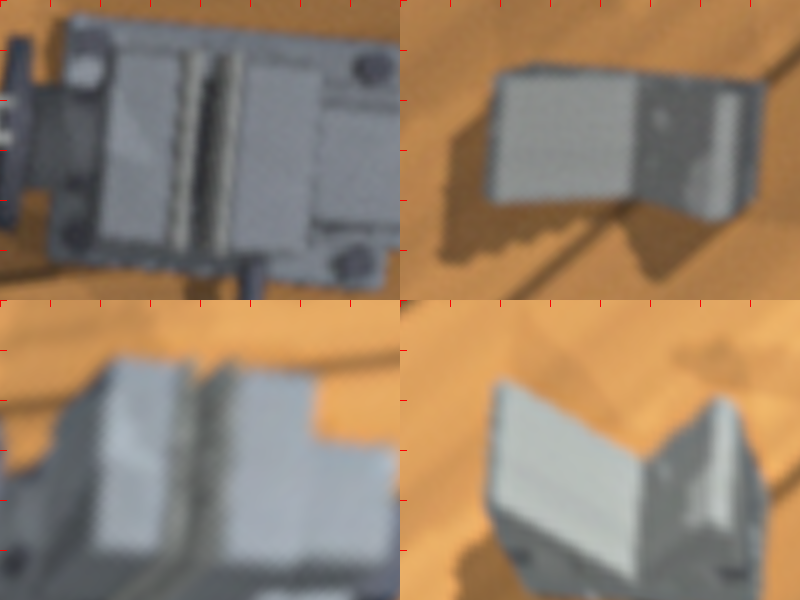

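The rectified views put the vise yaw at about 77.7°, with the moving-jaw edge and slot centre a few mm to the +x side of my guess. The vee ridges lie at x px 498 and 717, which is 87.6 mm against the expected 86. That gives an apex at about (0.396,-0.324) and a yaw of 44.3°. Next I refine the vise and check reachability.

```bash
cat >> h.py <<'E'
Z=np.array([0,0,1.]); 
def hd(deg): a=np.radians(deg); return np.array([np.cos(a),np.sin(a),0])
def rv(z,y):
    """rotation vector of a tool with axis z and closing line y"""
    z=z/np.linalg.norm(z); y=y-z*(y@z); y/=np.linalg.norm(y)
    return R.from_matrix(np.c_[np.cross(y,z),y,z]).as_rotvec()
APEX=np.array([.396,-.324,.018]); XV=hd(44.3); U=(XV+Z)/2**.5; N=(Z-XV)/2**.5; YV=np.cross(Z,XV)
P0=np.array([.6229,-.1876,0]); PX=hd(31.2); PY=np.cross(Z,PX)
VYAW=77.7; VX=hd(VYAW); VY=np.cross(Z,VX)
E
python3 - <<'E'
from h import *
c=load("top"); o=np.array([.53165,.17603])
g=cv2.cvtColor(ortho(c,o,np.radians(77.7),.136,.0005,160,260),cv2.COLOR_BGR2GRAY).astype(float)
fit=[]
for y in range(-30,31,5):
    r=130-int(y/.5); p=g[r-4:r+5].mean(0); d=np.diff(cv2.GaussianBlur(p[None],(0,0),2)[0])
    i=70+np.argmin(d[70:100]); fit.append((y,(i+1-80)*.5)); 
fit=np.array(fit); print(fit.tolist(), np.polyfit(*fit.T,1))
for x in (-15,-10,15,20,25):
    q=cv2.GaussianBlur(g[:,80+x*2-6:80+x*2+7].mean(1)[:,None],(0,0),2)[:,0]; d=np.abs(np.diff(q))
    print("ends",x,(130-(20+np.argmax(d[20:90])))*.5,(130-(170+np.argmax(d[170:250])))*.5)
def chk(n,p,z,y):
    for s in(1,-1):
        q=arm.ik(p,rv(z,s*y)); print(n,s,None if q is None else np.round(q,2).tolist())
chk("flat",P0,-Z,PY)
for n,u,nn in (("A",U,N),("B",(Z-XV)/2**.5,(Z+XV)/2**.5)):
    p=APEX+.05*u; chk(n+" edge",p,-nn,YV); chk(n+" edge hi",p+.06*Z,-nn,YV)
    p=APEX+.073*u; chk(n+" re",p,-u,nn); chk(n+" re out",p+.06*u,-u,nn)
S=np.array([*o,.096]); chk("vise",S+.073*Z,-Z,VX); chk("vise hi",S+.15*Z,-Z,VX)
O=np.array([*o,0]); H=O-.094*VX+Z*.114
for t in(0,.3,.6,.9,1.2):
    z=np.sin(t)*VX-np.cos(t)*Z
    chk(f"fold {t}",H+.046*(-np.sin(.32)*VX-np.cos(.32)*Z),z,VY)
    chk(f"out {t}",H-.05*VX,z,VY); chk(f"end {t}",H-.05*VX-.06*Z-.03*VY,z,VY)
E
```

```text
[[-30.0, -1.5], [-25.0, -1.5], [-20.0, -2.0], [-15.0, -2.0], [-10.0, -1.5], [-5.0, -2.0], [0.0, -1.5], [5.0, -1.5], [10.0, -1.5], [15.0, -1.5], [20.0, -1.5], [25.0, -1.0], [30.0, -0.5]] [ 0.01373626 -1.5       ]
ends -15 35.5 -38.0
ends -10 40.0 -49.5
ends 15 35.5 -40.0
ends 20 35.5 -38.5
ends 25 35.5 -38.0
flat 1 [-0.41, 0.81, 1.39, -0.0, 0.95, -2.53]
flat -1 [-0.41, 0.81, 1.39, -0.0, 0.95, 0.62]
A edge 1 [-1.19, 0.71, 1.79, 0.79, 1.15, 2.22]
A edge -1 [-1.19, 0.71, 1.79, 0.79, 1.15, -0.92]
A edge hi 1 [-1.19, 0.6, 1.77, 0.76, 1.25, 2.32]
A edge hi -1 [-1.19, 0.6, 1.77, 0.76, 1.25, -0.82]
A re 1 [-0.35, 0.78, 1.54, -0.72, 1.31, 2.39]
A re -1 [-0.35, 0.78, 1.54, -0.72, 1.31, -0.75]
A re out 1 [-0.29, 0.75, 1.45, -0.67, 1.44, 2.35]
A re out -1 [-0.29, 0.75, 1.45, -0.67, 1.44, -0.8]
B edge 1 [-0.49, 0.75, 1.68, -0.82, 1.17, -2.31]
B edge -1 [-0.49, 0.75, 1.68, -0.82, 1.17, 0.83]
B edge hi 1 [-0.49, 0.66, 1.65, -0.79, 1.25, -2.41]
B edge hi -1 [-0.49, 0.66, 1.65, -0.79, 1.25, 0.73]
B re 1 [-1.34, 0.71, 1.71, 0.69, 1.28, -2.51]
B re -1 [-1.34, 0.71, 1.71, 0.69, 1.28, 0.64]
B re out 1 [-1
[... 1015 characters left out ...]
 0.68, 1.07, -0.65]
end 0.6 1 [-0.43, 0.63, 1.81, 0.72, 0.99, 2.43]
end 0.6 -1 [-0.43, 0.63, 1.81, 0.72, 0.99, -0.71]
fold 0.9 1 [-0.51, 0.69, 1.9, 0.96, 1.15, 2.15]
fold 0.9 -1 [-0.51, 0.69, 1.9, 0.96, 1.15, -0.99]
out 0.9 1 [-0.58, 0.61, 1.87, 0.88, 1.25, 2.22]
out 0.9 -1 [-0.58, 0.61, 1.87, 0.88, 1.25, -0.92]
end 0.9 1 [-0.56, 0.76, 1.8, 0.92, 1.19, 2.16]
end 0.9 -1 [-0.56, 0.76, 1.8, 0.92, 1.19, -0.98]
fold 1.2 1 [-0.6, 0.86, 1.88, 1.07, 1.37, 1.95]
fold 1.2 -1 [-0.6, 0.86, 1.88, 1.07, 1.37, -1.2]
out 1.2 1 [-0.67, 0.78, 1.86, 1.0, 1.45, 2.02]
out 1.2 -1 [-0.67, 0.78, 1.86, 1.0, 1.45, -1.12]
end 1.2 1 [-0.65, 0.92, 1.77, 1.03, 1.42, 1.99]
end 1.2 -1 [-0.65, 0.92, 1.77, 1.03, 1.42, -1.15]
```

Everything is reachable. I will use the +x flank (variant A), and start by picking up the plate by its edges.

```bash
cat >> h.py <<'E'
VYAW=77.2; VX=hd(VYAW); VY=np.cross(Z,VX)
SLOT=np.array([.53165,.17603,.096])+.0028*hd(77.2)-.0005*VY   # slot centre at the slide bar
def st(m=""): print(m,"t%.2f"%arm.current_t(),"p",np.round(arm.current_eef_pos(),4),"F",np.round(arm.current_force(),1),"M",np.round(arm.current_torque(),2),"o%.3f"%arm.current_opening(),"ff",np.round(arm.current_finger_force(),1))
def snap(i):
    for n in("top","scene"): np.savez(f"{n}{i}.npz",**imaging.camera(n))
E
python3 - <<'E'
from h import *
o=rv(-Z,-PY)
st(); grip(.78); st("pre")
arm.movep(P0+.05*Z,o); st("above")
arm.servo_line(P0+.002*Z,v=.1); f0=arm.current_force(); st("low")
z=.002
while z>-.012:
    z-=.0012; arm.servo_line(P0+z*Z,v=.05)
    if np.abs(arm.current_force()-f0)[2]>4: break
st(f"contact cmd {z:.4f}")
arm.servo_line(P0+(z+.003)*Z,v=.05); h=z+.003
grip(.5); st("gripped"); open("hgt","w").write(str(h))
arm.servo_line(P0+.12*Z,v=.2); st("lifted"); snap(1)
cv2.imwrite("pics/lift.png",np.hstack([cv2.resize(load("top",1)["img"][120:270,340:540],None,fx=2,fy=2),cv2.resize(load("scene",1)["img"][180:330,180:380],None,fx=2,fy=2)]))
E
```

```text
t0.10 p [ 0.1191 -0.511   0.2307] F [ 0.  -0.1 -0.2] M [-0.04  0.01 -0.01] o0.998 ff 0.0
pre t0.43 p [ 0.1191 -0.5113  0.2312] F [0.  0.4 0.1] M [-0.03  0.03 -0.01] o0.781 ff 0.0
above t2.67 p [ 0.6227 -0.1889  0.0505] F [0.7 0.9 0.5] M [ 0.01 -0.03 -0.02] o0.774 ff 0.0
low t3.30 p [ 0.6231 -0.1878  0.0022] F [ 0.7 -0.1 -0.7] M [-0.05  0.01 -0.01] o0.781 ff 0.0
contact cmd -0.0076 t5.30 p [ 0.623  -0.1876 -0.0067] F [-2.4  0.5  6.9] M [ 0.2   0.36 -0.03] o0.779 ff 3.0
gripped t5.80 p [ 0.6233 -0.1878 -0.0039] F [-1.4  0.   5.8] M [ 0.13  0.15 -0.  ] o0.652 ff 68.1
lifted t6.58 p [ 0.6219 -0.1872  0.1183] F [-0.3 -0.3 -2.8] M [0.04 0.01 0.03] o0.654 ff 64.1
```

View pics/lift.png

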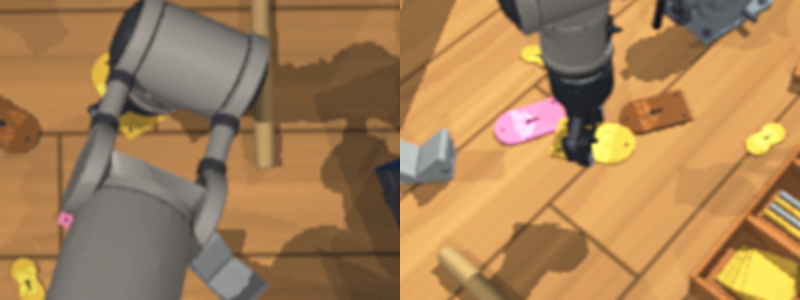

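The scene half shows the plate held by its edges (about px (595,140) in the crop), and the wrist reads 2.8 N, which matches its weight. Next I lay it on the vee block's +x flank.

```bash
python3 - <<'E'
from h import *
h=-.0042; o=rv(-N,-YV)
T=APEX+.05*U+h*N
arm.movep(T+.07*Z,o); st("above")
arm.servo_line(T+.008*Z,v=.12); f0=arm.current_force(); st("near")
for d in np.arange(.006,-.006,-.0015):
    arm.servo_line(T+d*Z,v=.05)
    if np.linalg.norm(arm.current_force()-f0)>5: break
st(f"stop {d:.4f}")
grip(.85); st("open")
arm.servo_line(T+d*Z+.07*N,v=.2); st("away")
arm.movep(APEX+.14*U+.003*N+.04*Z,rv(-U,-N)); st("reapproach"); grip(.4); snap(2)
for n in("top","scene"):
    c=load(n,2); q=proj(c,APEX+.05*U)[0].astype(int); print(q)
    globals()[n]=cv2.resize(c["img"][max(q[1]-50,0):q[1]+50,max(0,q[0]-65):q[0]+65],(400,308),interpolation=cv2.INTER_CUBIC)
cv2.imwrite("pics/vee.png",np.hstack([top,scene]))
E
```

```text
above t7.96 p [ 0.4237 -0.2971  0.1202] F [ 0.3 -0.5 -2.8] M [-0.42  0.48  0.02] o0.652 ff 64.1
near t8.62 p [ 0.4238 -0.2972  0.0586] F [ 0.1 -0.1 -3. ] M [-0.37  0.47  0.01] o0.653 ff 64.1
stop -0.0015 t10.12 p [ 0.4235 -0.2974  0.0498] F [-3.  -0.9  5.1] M [0.12 0.3  0.27] o0.653 ff 64.9
open t10.43 p [ 0.4235 -0.2972  0.0489] F [-0.4  0.2 -0.2] M [-0.26  0.24 -0.02] o0.849 ff 0.0
away t10.93 p [ 0.388  -0.3316  0.0981] F [ 0.   0.6 -0.1] M [-0.23  0.27  0.01] o0.852 ff 0.0
reapproach t12.18 p [ 0.4644 -0.2562  0.158 ] F [-0.5 -1.   0.5] M [ 0.23 -0.23 -0.02] o0.852 ff 0.0
[443 246]
[198 252]
```

View pics/vee.png

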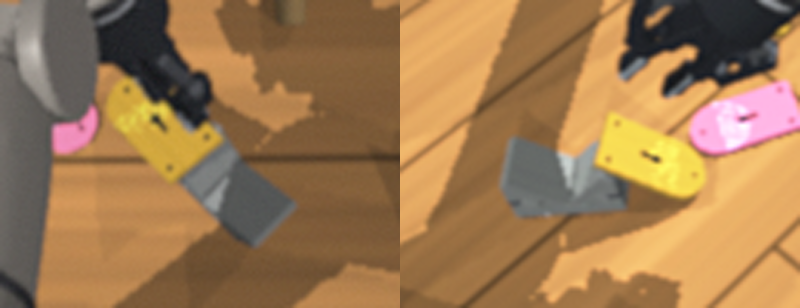

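The plate does not look fully down in the groove. Its foot edge runs through top crop (218,140)-(180,182) and scene crop (610,113)-(595,166). I'll triangulate the corners.

```bash
cat >> h.py <<'E'
def tri(cs,uvs):
    A=[];b=[]
    for c,uv in zip(cs,uvs):
        o=c["world_from_camera"][:3,3]; d=cast(c,uv,0)[0]-o; d/=np.linalg.norm(d); M=np.eye(3)-np.outer(d,d); A.append(M);b.append(M@o)
    A=np.vstack(A);b=np.hstack(b); x=np.linalg.lstsq(A,b,rcond=None)[0]; return x,np.abs(A@x-b).max()
E
python3 - <<'E'
from h import *
t=load("top",2); s=load("scene",2); k=400/130
T=lambda x,y:(443-65+x/k-.3,246-50+y/k-.3); S=lambda x,y:(198-65+(x-400)/k-.3,252-50+y/k-.3)
V={}
for n,a,b in(("footL",(221,135),(611,113)),("footR",(180,182),(596,166)),("key",(157,121),(652,156)),("holeR",(170,169),(613,161)),("holeHead",(127,92),(693,187))):
    x,e=tri((t,s),(T(*a),S(*b))); d=x-APEX; print(n,x.round(4),"res",e.round(4),"vee x,y,z",np.round([d@XV,d@YV,d[2]],4))
E
```

```text
footL [ 0.4451 -0.2907  0.1325] res 0.0041 vee x,y,z [ 0.0584 -0.0105  0.1145]
footR [ 0.394  -0.2958  0.002 ] res 0.0019 vee x,y,z [ 0.0183  0.0216 -0.016 ]
key [ 0.4498 -0.2665  0.0399] res 0.0003 vee x,y,z [0.0787 0.0036 0.0219]
holeR [ 0.4066 -0.2846  0.0098] res 0.001 vee x,y,z [ 0.0351  0.0208 -0.0082]
holeHead [ 0.4743 -0.2511 -0.009 ] res 0.0003 vee x,y,z [ 0.107  -0.0025 -0.027 ]
```

```bash
python3 - <<'E'
from h import *
t=load("top",2); s=load("scene",2); k=400/130
T=lambda x,y:(443-65+x/k-.3,246-50+y/k-.3); S=lambda x,y:(198-65+(x-400)/k-.3,252-50+y/k-.3)
for n,a,b in(("foot-y",(221,135),(596,166)),("foot+y",(180,182),(611,113)),("key",(157,121),(652,156)),("hole+y",(170,169),(623,121)),("holeHead",(127,92),(693,187)),("crown",(108,103),(704,190))):
    x,e=tri((t,s),(T(*a),S(*b))); d=x-APEX; print(n,x.round(4),"res",e.round(4),"vee x,y,z",np.round([d@XV,d@YV,d[2]],4))
E
```

```text
foot-y [ 0.4385 -0.3128  0.0689] res 0.0006 vee x,y,z [ 0.0382 -0.0217  0.0509]
foot+y [ 0.4035 -0.273   0.0738] res 0.0032 vee x,y,z [0.041  0.0313 0.0558]
key [ 0.4498 -0.2665  0.0399] res 0.0003 vee x,y,z [0.0787 0.0036 0.0219]
hole+y [ 0.413  -0.2681  0.0642] res 0.0024 vee x,y,z [0.0512 0.0282 0.0462]
holeHead [ 0.4743 -0.2511 -0.009 ] res 0.0003 vee x,y,z [ 0.107  -0.0025 -0.027 ]
crown [ 0.4654 -0.2389 -0.0403] res 0.0017 vee x,y,z [ 0.1091  0.0124 -0.0583]
```

The plate has tipped over the block's outer side: the foot is up on the ridge and the head is down on the bench. My sweep to the re-approach pose probably knocked it. I'll back off and look again to regrasp it.

```bash
python3 - <<'E'
from h import *
p=arm.current_eef_pos(); arm.servo_line(np.array(p)+[.06,.06,.10],v=.25); st(); snap(3)
a=cv2.resize(load("top",3)["img"][205:295,395:485],(400,400),interpolation=cv2.INTER_CUBIC)
b=cv2.resize(load("scene",3)["img"][205:295,155:245],(400,400),interpolation=cv2.INTER_CUBIC)
cv2.imwrite("pics/tip.png",np.hstack([a,b]))
for n in("top","scene"):
    c=load(n,3); hsv=cv2.cvtColor(c["img"],cv2.COLOR_BGR2HSV); m=cv2.inRange(hsv,(20,120,90),(35,255,255))
    for k in cv2.findContours(m,cv2.RETR_EXTERNAL,cv2.CHAIN_APPROX_NONE)[0]:
        if cv2.contourArea(k)>350: print(n,cv2.contourArea(k),cv2.boundingRect(k),cv2.approxPolyDP(k,2.2,True)[:,0].tolist())
E
```

```text
t13.41 p [ 0.5247 -0.1966  0.2581] F [-0.3  0.3 -1. ] M [ 0.21 -0.24  0.01] o0.399 ff 0.0
top 720.0 (413, 220, 37, 35) [[418, 221], [413, 227], [413, 233], [430, 252], [436, 253], [449, 242], [431, 221]]
top 515.0 (368, 60, 27, 32) [[369, 64], [370, 82], [384, 80], [394, 91], [393, 62], [384, 60]]
scene 913.0 (339, 303, 41, 38) [[351, 303], [339, 320], [367, 340], [379, 324], [379, 315], [375, 310]]
scene 579.5 (196, 239, 37, 28) [[201, 239], [196, 255], [223, 266], [231, 262], [231, 254], [225, 248]]
```

View pics/tip.png

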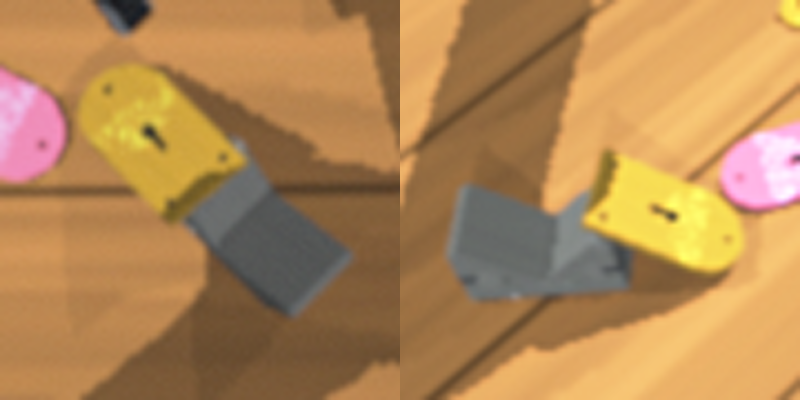

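```bash
python3 - <<'E'
from h import *
t=load("top",3); s=load("scene",3); k=400/90
T=lambda x,y:(395+x/k-.4,205+y/k-.4); S=lambda x,y:(155+(x-400)/k-.4,205+y/k-.4)
V={}
for n,a,b in(("foot-y",(245,156),(588,222)),("foot+y",(178,212),(615,153)),("key",(151,134),(662,211)),("hole-y",(224,157),(604,216)),("holeHead",(108,90),(729,238))):
    x,e=tri((t,s),(T(*a),S(*b))); d=x-APEX; V[n]=x; print(n,x.round(4),"res",e.round(4),"vee x,y,z",np.round([d@XV,d@YV,x[2]],4))
E
```

```text
foot-y [ 0.4389 -0.3114  0.0731] res 0.0001 vee x,y,z [ 0.0395 -0.021   0.0731]
foot+y [ 0.4092 -0.2702  0.0731] res 0.0024 vee x,y,z [0.047  0.0292 0.0731]
key [ 0.4494 -0.267   0.0421] res 0.0017 vee x,y,z [0.078  0.0035 0.0421]
hole-y [ 0.4383 -0.301   0.0664] res 0.0003 vee x,y,z [ 0.0464 -0.0131  0.0664]
holeHead [ 0.4769 -0.2463  0.0116] res 0.0006 vee x,y,z [ 0.1122 -0.0009  0.0116]
```

The plate is at rest, sloping 42° down outward. The foot's middle is at (0.424,-0.291,0.073), the keyhole at about (0.449,-0.267,0.042), and the horizontal yaw is about 40°. I'll grasp its edges square to its face and put it back on the flank, and this time route the re-approach high.

```bash
cat > place.py <<'E'
from h import *
hh=hd(40); D=.745*hh-.667*Z; n=.667*hh+.745*Z; yy=np.cross(n,D)
foot=np.array([.424,-.2908,.0731]); h=-.0065
G=foot+.05*D-.006*n+h*n
grip(.78); arm.movep(G+.17*n,rv(-n,-yy)); arm.servo_line(G+.02*n,v=.2); f0=np.array(arm.current_force())
arm.servo_line(G,v=.08); st("at plate"); grip(.5); st("gripped")
arm.servo_line(G+.11*Z+.03*hh,v=.2); st("lifted")
o=rv(-N,-YV); T=APEX+.05*U+h*N
arm.movep(T+.09*Z,o); st("above vee")
arm.servo_line(T+.010*Z,v=.15); f0=np.array(arm.current_force())
for d in np.arange(.008,-.007,-.0015):
    arm.servo_line(T+d*Z,v=.05)
    if np.linalg.norm(arm.current_force()-f0)>5: break
st(f"stop {d:.4f}")
snap(4)
grip(.82); st("open"); arm.dwell(.2)
arm.servo_line(T+d*Z+.10*N,v=.2); st("away"); snap(5)
E
python3 place.py; python3 - <<'E'
from h import *
P=[]
for i in(4,5):
    for n in("top","scene"):
        c=load(n,i); q=proj(c,APEX+.05*U)[0].astype(int); x0,y0=q[0]-45,q[1]-34
        im=cv2.resize(c["img"][y0:y0+68,x0:x0+90],(400,300),interpolation=cv2.INTER_CUBIC)
        for s in(0,.05,.1): 
            u=(proj(c,APEX+s*U)[0]-[x0,y0])*400/90; cv2.circle(im,tuple(int(v) for v in u),3,(0,0,255),1)
        P.append(im)
cv2.imwrite("pics/vee2.png",np.vstack([np.hstack(P[:2]),np.hstack(P[2:])]))
E
```

```text
at plate t16.73 p [ 0.446  -0.2722  0.0304] F [ 0.4  0.1 -0.3] M [ 0.13 -0.21 -0.07] o0.776 ff 0.0
gripped t16.98 p [ 0.447  -0.2722  0.0311] F [2.8 1.3 3.3] M [ 0.1  -0.16 -0.06] o0.651 ff 62.8
lifted t17.70 p [ 0.4683 -0.2527  0.1392] F [-0.1  1.5 -2.7] M [ 0.42 -0.49 -0.01] o0.655 ff 63.6
above vee t19.07 p [ 0.4244 -0.2954  0.1381] F [-0.5  0.4 -1.8] M [-0.46  0.42  0.03] o0.649 ff 63.7
stop 0.0035 t20.75 p [ 0.4246 -0.2965  0.0527] F [-1.7 -1.5  4.1] M [-0.15  0.44  0.06] o0.655 ff 64.9
open t21.14 p [ 0.4246 -0.2957  0.052 ] F [-0.5 -0.3  0.5] M [-0.23  0.25 -0.04] o0.825 ff 0.0
away t21.99 p [ 0.374  -0.3449  0.1225] F [ 0.4  0.5 -0.6] M [-0.27  0.26 -0.04] o0.821 ff 0.0
```

View pics/vee2.png

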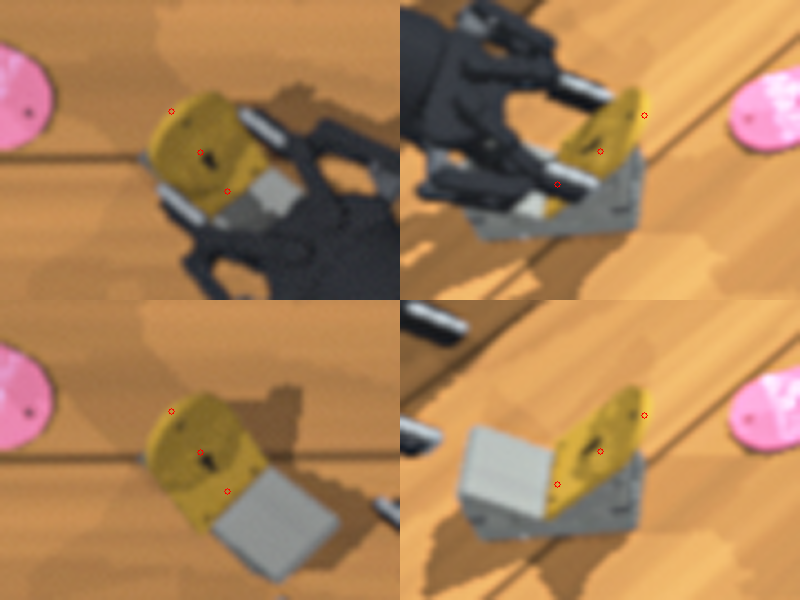

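The plate now lies on the flank with its foot in the groove. The bottom row shows the foot edge at top crop (215,525)-(268,470) and the crown near (178,405), with a lateral offset of about 2 mm. Next I regrasp it by the arch faces, going round high.

```bash
cat > regrasp.py <<'E'
from h import *
o=rv(-U,-N); B=APEX-.001*YV+.003*N
p=np.array(arm.current_eef_pos()); arm.servo_line(p+.13*Z,v=.3); grip(.42)
arm.movep(B+.17*U+.09*Z,o); arm.servo_line(B+.15*U,v=.25); f0=np.array(arm.current_force())
arm.servo_line(B+.10*U,v=.2); st("half")
arm.servo_line(B+.073*U,v=.08); st("in")
if np.linalg.norm(np.array(arm.current_force())-f0)>8: raise SystemExit("touching")
grip(0); st("gripped"); snap(6)
arm.servo_line(B+.12*U+.03*Z,v=.2); st("lifted")
arm.movep(SLOT+.073*Z+.10*Z,rv(-Z,VX)); st("above vise"); snap(7)
c=load("scene",7); q=proj(c,SLOT+.08*Z)[0].astype(int)
b=cv2.resize(c["img"][q[1]-45:q[1]+45,q[0]-60:q[0]+60],(800,600),interpolation=cv2.INTER_CUBIC); cv2.imwrite("pics/vise7.png",b); print(q)
E
python3 regrasp.py
```

```text
half t25.27 p [ 0.4464 -0.2772  0.0924] F [ 0.3 -0.6 -0.5] M [ 0.23 -0.21  0.01] o0.417 ff 0.0
in t25.75 p [ 0.4322 -0.2902  0.0719] F [-0.3  1.3 -0.2] M [ 0.19 -0.22 -0.02] o0.420 ff 0.0
gripped t26.12 p [ 0.4328 -0.29    0.072 ] F [1.9 1.8 1.4] M [ 0.42 -0.43 -0.04] o0.062 ff 59.6
lifted t26.73 p [ 0.4553 -0.2668  0.1341] F [ 0.4  0.5 -2.7] M [ 0.49 -0.52  0.04] o0.059 ff 58.9
above vise t28.43 p [0.5327 0.1777 0.2681] F [ 0.4 -0.5 -1.5] M [-0.04  0.   -0.  ] o0.055 ff 58.8
[335 147]
```

View pics/vise7.png

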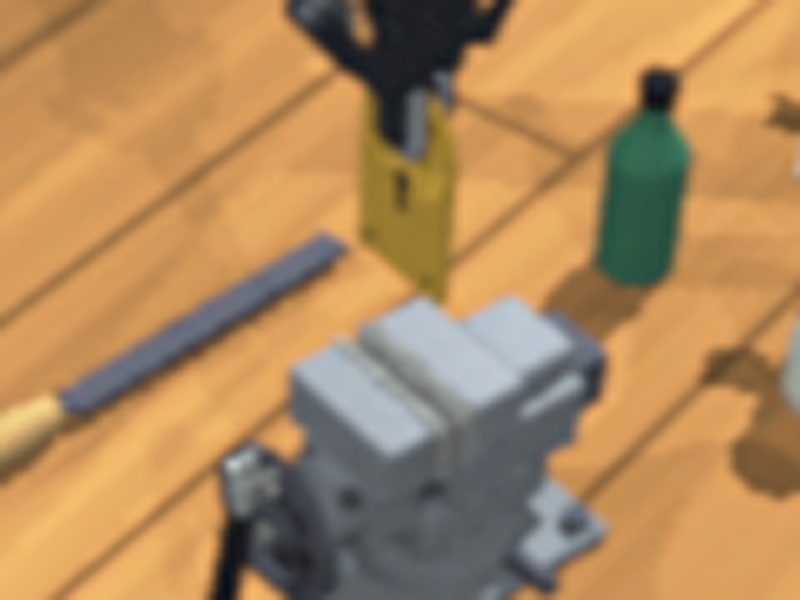

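The plate hangs upright above the slot, with its foot edge at crop (362,240)-(440,297). Next is a force-guided insertion.

```bash
cat > insert.py <<'E'
from h import *
B=SLOT+.073*Z
arm.servo_line(B+.046*Z,v=.15); arm.dwell(.15); f0=np.array(arm.current_force()); st("near")
def down(dx,z,zend,dz=.002,lim=6):
    while z>zend:
        z-=dz; arm.servo_line(B+dx*VX+z*Z,v=.06)
        f=np.array(arm.current_force())-f0
        if f[2]>lim: return z,f
    return z,None
for dx in (0,.0012,-.0012,.0024,-.0024,.0036,-.0036):
    z,f=down(dx,.046,.026)
    m=arm.current_torque(); print(dx,round(z,4),None if f is None else (np.round(f,1),np.round([m@VY,m@VX],2)),np.round((np.array(arm.current_eef_pos())-B),4))
    if f is None: break
    if arm.current_t()>45: raise SystemExit("time")
    arm.servo_line(B+dx*VX+.046*Z,v=.1)
else: raise SystemExit("not found")
st("entered")
z,f=down(dx,z,-.010,.003,10)
print("home",round(z,4),f); st("home"); snap(8)
E
python3 insert.py
```

```text
near t29.18 p [0.5335 0.1787 0.2163] F [-0.1  0.7 -2.4] M [ 0.06 -0.03  0.  ] o0.059 ff 58.8
0 0.026 None [-0.0001 -0.      0.0258]
entered t31.68 p [0.5327 0.1786 0.1948] F [ 0.1 -0.7 -2.3] M [-0.   -0.05 -0.01] o0.060 ff 58.8
home -0.004 [-4.90758758 -2.6629645  22.34495908]
home t34.18 p [0.5343 0.179  0.1688] F [-5.  -1.9 20. ] M [-0.31  0.86 -0.05] o0.057 ff 62.9
```

```bash
python3 - <<'E'
from h import *
B=SLOT+.073*Z
arm.servo_line(B+.001*Z,v=.05); st("relax")
grip(.35); st("open")
arm.servo_line(B+.09*Z,v=.25)
A=SLOT+.0043*VX; A[2]=.078; A=A-.074*VX
arm.movep(A-.24*VX+.12*Z,rv(.8*VX-.6*Z,-VY)); grip(.6); st("away"); snap(9)
P=[]
for n in("top","scene"):
    c=load(n,9); q=proj(c,A-.03*VX+.03*Z)[0].astype(int); x0,y0=q[0]-40,q[1]-60
    im=cv2.resize(c["img"][y0:y0+90,x0:x0+80],(400,450),interpolation=cv2.INTER_CUBIC); print(n,x0,y0)
    for a in(-.2,0,.2):
        H=A-.02*VX+.036*(np.cos(a)*Z-np.sin(a)*VY)
        for X in(H,H+.074*(-np.sin(.32)*VX-np.cos(.32)*(np.cos(a)*Z-np.sin(a)*VY))):
            u=(proj(c,X)[0]-[x0,y0])*5; cv2.circle(im,tuple(int(v) for v in u),3,(0,0,255) if a else (0,255,0),1)
    P.append(im)
cv2.imwrite("pics/crank.png",np.hstack(P))
E
```

```text
relax t34.53 p [0.5326 0.1786 0.1697] F [-0.3 -0.4 -3.4] M [ 0.04 -0.01 -0.02] o0.062 ff 59.1
open t34.89 p [0.5328 0.1787 0.1698] F [-1.  -0.5  0.5] M [0.04 0.04 0.06] o0.349 ff 0.0
away t37.00 p [ 0.4644 -0.1225  0.1982] F [-0.3  0.  -0.2] M [-0.37  0.12 -0.05] o0.599 ff 0.0
top 254 152
scene 269 117
```

View pics/crank.png

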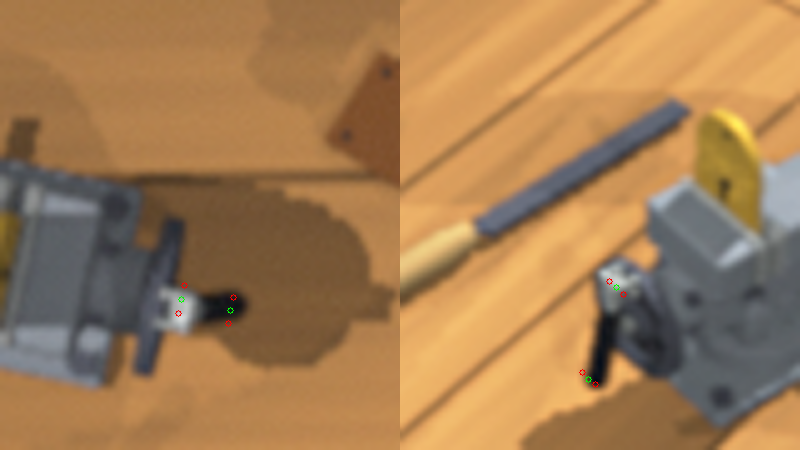

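Step 1 looks done: the plate is standing in the jaws at scene crop (730,170). The crank's white hinge is at top (180,308) and scene (620,280), and the black handle's end is at top (238,305) and scene (597,379). I'll triangulate these.

```bash
python3 - <<'E'
from h import *
t=load("top",9); s=load("scene",9)
A=SLOT+.0043*VX; A[2]=.078; A=A-.074*VX
for n,a,b in(("hinge",(181,307),(620,282)),("end",(238,305),(597,379)),("end-",(234,305),(598,376))):
    x,e=tri((t,s),((254+a[0]/5-.4,152+a[1]/5-.4),(269+(b[0]-400)/5-.4,117+b[1]/5-.4))); d=x-A
    print(n,x.round(4),"res",e.round(4),"rel axis vx,vy,vz",np.round([d@VX,d@VY,d[2]],4))
for n,c in(("top",t),("scene",s)):
    x0,y0=(254,152) if n=="top" else(269,117)
    g=cv2.cvtColor(c["img"],cv2.COLOR_BGR2GRAY)[y0:y0+90,x0:x0+80]; m=(g<38).astype(np.uint8)
    for k in cv2.findContours(m,cv2.RETR_EXTERNAL,cv2.CHAIN_APPROX_NONE)[0]:
        if cv2.contourArea(k)>12: print(n,cv2.minAreaRect(k),(np.array(cv2.minAreaRect(k)[0])*5+2).round())
E
```

```text
hinge [0.511  0.093  0.1174] res 0.0009 rel axis vx,vy,vz [-0.0187  0.0022  0.0394]
end [0.5128 0.0666 0.051 ] res 0.0011 rel axis vx,vy,vz [-0.044  -0.0053 -0.027 ]
end- [0.5125 0.0684 0.0522] res 0.0009 rel axis vx,vy,vz [-0.0422 -0.0047 -0.0258]
top ((44.5, 61.0), (4.0, 7.0), 90.0) [224. 307.]
scene ((40.2884635925293, 69.55769348144531), (2.7456259727478027, 13.139781951904297), 11.309932708740234) [203. 350.]
```

Hinge and handle fit the model with the hinge angle at about -0.107 rad (wheel about 0.09) and the axis shifted 1.5 mm. Next I swing the crank out.

```bash
cat >> h.py <<'E'
AX=SLOT+.0043*VX-.074*VX-.0015*VY; AX[2]=.078; A0=-.107; RG=.055; DEP=.012
er=lambda a:np.cos(a)*Z-np.sin(a)*VY
et=lambda a:np.cos(a)*VY+np.sin(a)*Z
E
python3 - <<'E'
from h import *
E0=er(A0); H=AX-.02*VX+.036*E0
def pose(q,t):
    tz=np.sin(t)*VX-np.cos(t)*E0
    return H+RG*(-np.sin(.32+q)*VX-np.cos(.32+q)*E0)+DEP*tz, rv(tz,-et(A0)), tz
p,o,tz=pose(0,.9)
arm.movep(p-.12*tz,o); arm.servo_line(p-.03*tz,v=.2); f0=np.array(arm.current_force())
arm.servo_line(p,v=.08); st("at crank")
if np.linalg.norm(np.array(arm.current_force())-f0)>8: raise SystemExit("touching")
grip(0); st("gripped")
if not .1<arm.current_opening()<.3: raise SystemExit("no handle")
for q in np.linspace(.15,1.27,8):
    p,o,tz=pose(q,.9-.6*q/1.25); arm.servo_line(p,o,v=.1); f=np.round(np.array(arm.current_force())-f0,1); print(round(q,2),f)
    if np.linalg.norm(f)>35: break
arm.dwell(.25); st("swung")
x=np.array(arm.current_eef_pos())-DEP*tz-H; print("crank est",np.arctan2(-x@VX,-x@E0)-.32,np.linalg.norm(x)); snap(10)
E
```

```text
at crank t38.83 p [0.5149 0.083  0.0543] F [-0.1  0.2 -0.2] M [-0.33  0.11  0.02] o0.602 ff 0.0
gripped t39.25 p [0.5152 0.0823 0.0547] F [-0.5 -0.9  1.6] M [-0.25  0.04  0.09] o0.162 ff 58.4
0.15 [-0.5  1.6 -0.1]
0.31 [ 1.5  3.3 -3.6]
0.47 [ 3.3  2.  -2.1]
0.63 [ 2.1  2.3 -5.3]
0.79 [ 1.7  0.6 -6.5]
0.95 [-0.3 -0.7 -4. ]
1.11 [ 1.2 -0.9 -6.2]
1.27 [ 0.2  2.  -3.3]
swung t41.52 p [0.4996 0.0417 0.1027] F [ 1.2  5.7 -3.2] M [ 0.41 -0.08 -0.  ] o0.161 ff 58.9
crank est 1.2583859084636075 0.05465682721299026
```

```bash
cat > turn.py <<'E'
from h import *
E0=er(A0); H=AX-.02*VX+.036*E0; t=.3
tz=np.sin(t)*VX-np.cos(t)*E0; o=rv(tz,-et(A0))
q=1.36; arm.servo_line(H+RG*(-np.sin(.32+q)*VX-np.cos(.32+q)*E0)+DEP*tz,o,v=.05); arm.dwell(.25); st("push to stop")
x=np.array(arm.current_eef_pos())-DEP*tz-H; print("crank est",np.arctan2(-x@VX,-x@E0)-.32)
pos=lambda a:AX-(.02+RG)*VX+.036*er(a)+DEP*tz
arm.servo_line(pos(A0),v=.05); f0=np.array(arm.current_force())
for a in np.append(np.arange(A0+.2,2.40,.2),np.arange(2.4,2.61,.07)):
    arm.servo_line(pos(a),v=.08)
    f=np.array(arm.current_force())-f0; x=np.array(arm.current_eef_pos())-DEP*tz-AX
    w=np.arctan2(-x@VY,x[2])+.2; tang=-np.cos(a)*VY-np.sin(a)*Z
    print("cmd %.2f wheel est %.2f tang %.1f rad %.1f axial %.1f"%(a+.2,w,f@tang,f@er(a),f@VX))
    if np.linalg.norm(f)>45 or w>2.6: break
arm.dwell(.3); st("end")
E
python3 turn.py
```

```text
push to stop t42.12 p [0.4991 0.0424 0.1074] F [ 3.9  6.4 -6.3] M [ 0.27 -0.23 -0.02] o0.159 ff 59.1
crank est 1.3447096648062662
cmd 0.29 wheel est 0.25 tang -4.2 rad 2.6 axial -1.0
cmd 0.49 wheel est 0.45 tang -3.1 rad -2.5 axial -2.7
cmd 0.69 wheel est 0.66 tang -2.1 rad -1.4 axial -0.1
cmd 0.89 wheel est 0.87 tang -1.3 rad -1.3 axial 0.2
cmd 1.09 wheel est 1.08 tang -0.6 rad 1.3 axial 5.4
cmd 1.29 wheel est 1.28 tang 1.1 rad 1.6 axial 6.4
cmd 1.49 wheel est 1.48 tang 0.9 rad 1.9 axial 7.4
cmd 1.69 wheel est 1.68 tang 1.7 rad 1.3 axial 9.2
cmd 1.89 wheel est 1.89 tang 1.2 rad -0.1 axial 10.1
cmd 2.09 wheel est 2.10 tang 1.3 rad 0.9 axial 10.7
cmd 2.29 wheel est 2.31 tang -1.0 rad -2.4 axial 11.0
cmd 2.49 wheel est 2.48 tang -4.1 rad -7.3 axial 11.2
cmd 2.60 wheel est 2.55 tang -8.1 rad -10.9 axial 11.4
cmd 2.67 wheel est 2.59 tang -10.7 rad -10.7 axial 12.8
cmd 2.74 wheel est 2.63 tang -12.2 rad -13.1 axial 12.7
end t46.44 p [0.5269 0.038  0.0403] F [ 4.2 17.9 18.7] M [ 3.38 -1.35  0.18] o0.160 ff 62.2
```

```bash
cat > turn2.py <<'E'
from h import *
E0=er(A0); t=.3; tz=np.sin(t)*VX-np.cos(t)*E0
pos=lambda a:AX-(.02+RG)*VX+.036*er(a)+DEP*tz
for a in (2.6,2.66,2.72):
    arm.servo_line(pos(a),v=.05); f=np.array(arm.current_force()); x=np.array(arm.current_eef_pos())-DEP*tz-AX
    tang=-np.cos(a)*VY-np.sin(a)*Z; print("cmd %.2f est %.2f tang %.1f rad %.1f"%(a+.2,np.arctan2(-x@VY,x[2])+.2,f@tang,f@er(a)))
    if abs(f@tang)>22: break
arm.dwell(.3)
p=np.array(arm.current_eef_pos()); arm.servo_line(pos(2.42),v=.05) if False else None
grip(.55); st("open")
p=np.array(arm.current_eef_pos()); arm.servo_line(p-.10*tz,v=.15); arm.servo_line(p-.10*tz-.12*VX+.05*Z,v=.25); st("away"); snap(11)
P=[]
for n in("top","scene"):
    c=load(n,11); q=proj(c,AX+.03*VX+.03*Z)[0].astype(int); x0,y0=q[0]-50,q[1]-45
    P.append(cv2.resize(c["img"][y0:y0+90,x0:x0+80],(400,450),interpolation=cv2.INTER_CUBIC)); print(n,x0,y0)
cv2.imwrite("pics/final.png",np.hstack(P))
E
python3 turn2.py
```

```text
cmd 2.80 est 2.64 tang -15.0 rad -16.7
cmd 2.86 est 2.65 tang -18.4 rad -19.6
cmd 2.92 est 2.66 tang -19.6 rad -20.8
open t47.91 p [0.5178 0.0369 0.0331] F [ 0.   0.8 -0.2] M [-0.13  0.1   0.02] o0.547 ff 0.0
away t49.39 p [ 0.4743 -0.1058  0.1771] F [-0.1  0.6 -1. ] M [-0.08  0.06  0.06] o0.549 ff 0.0
top 220 162
scene 275 124
```

View pics/final.png

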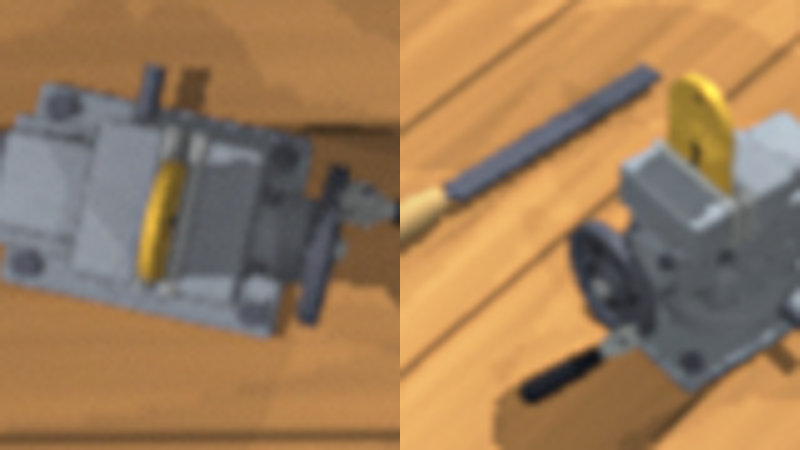

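The picture shows the crank straight out (black sleeve at scene crop (560,375)) with the hinge at about 2.3 rad. The plate stands upright between closed jaws (top (160,222), scene (700,135)), and the arm is clear. I'm handing it in.

```bash
python3 -c "
from station import order
print(order.hand_in())"
```

```text
the job is handed in; nothing more can be done
None
```

I handed the job in at about 50 s of the 72 s allowed. In the last pictures the plate stands arch-up, clamped in the vise, with the crank straight out and the arm clear; the wheel reached about 2.65 rad by my estimate before release. I probably knocked the plate off the vee block once and re-laid it, and I didn't measure its final tilt, the jaw force or whether any bystander had moved.

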